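# Spin-check the sample turntable and brake it at the datum

## Task

Check that the loaded sample turntable runs free and leave it at its home position: with a fingertip on the plate's bare outer rim, flick it spinning (either way) and let it coast untouched for at least two seconds. While it is still turning, brake it with a fingertip on the rim so that it comes to rest with the long black index mark at the tip of the fixed pointer, then take the finger away. Nothing is gripped or lifted: do not touch the samples or the clamp knob, and leave the other things on the bench and on the instrument where they are.

Things in the scene. Friction and masses are not known exactly. Their poses are not given: they have to be found in the camera images.
- changer: X-ray sample changer, fixed. White housing; flat deck 108 mm above the bench, x -215 to 215, y -215 to 275 mm. Origin on the bench under the turntable axis, z up, front = -x. Measuring head on its +y side, x -75 to 75 mm: column y 170 to 265, overhang from y 85 on, underside 173 mm above the bench (a steel nozzle to 159), top 258; the plate passes below it. The rest of the plate is open from above.
- plate: Round aluminium plate, 300 mm diameter, 9 mm thick, 1.6 kg (give or take a third), level on a ball bearing about the changer's axis; flat top 125 mm above the bench, rigid under a finger. Its top is bare from 100 to 150 mm radius: this rim is where a fingertip may touch. Origin on the axis, 109 mm above the bench. Short thin ticks (12 by 2 mm) at the edge mark the other seven pockets.
- turntable (a joint): Turntable angle, rad, growing anticlockwise seen from above and counting on past 2 pi; at 0 and each whole turn the mark is exactly at the pointer. Slight bearing drag: it slows by about 0.08 to 0.22 rad/s each second and stays where it is stopped. A fingertip pressed on the rim carries the plate with it, or stops it almost at once.
- mark (a point): The index mark: a long broad black line inlaid flush in the plate's top, radial, 48 mm long, 8 mm wide, from 101 to 150 mm radius. This point is on it, 146 mm from the axis, at the height of the plate's top.
- datum (a point): Fixed point on the changer where the mark lies when home: 146 mm from the axis towards the front (-x), at the height of the plate's top. The pointer aims at it: a dark steel cone 12 mm thick on an aluminium block on the deck in front of the plate; tip 154 mm from the axis, its top 126 mm above the bench, the block 185 to 207 mm from the axis.
- samples: Six round steel sample holders, 45 mm diameter, clipped into pockets on a circle of 70 mm radius, standing 6 mm above the plate and turning with it, each with a pressed pellet. Two of the eight pockets are empty, one of them beside the index mark. Not to be touched. Origin on the axis, 109 mm above the bench.
- clamp_knob: Black five-lobed clamp knob in the middle of the plate, 50 mm across, 27 mm above the plate. Not to be touched. Origin on the axis, 109 mm above the bench.
- holder_a: Loose steel sample holder, 45 mm diameter, 12 mm high, on the deck near the corner at the front, on the side away from the measuring head. Bystander; origin at its underside.
- holder_b: The same, on the deck at the front on the other side of the pointer. Bystander.
- jar_a: Closed amber glass jar with black cap, 64 mm diameter, 95 mm high, on the bench. Bystander; origin at its underside.
- jar_b: The same as jar_a. Bystander.
- jar_c: Closed amber glass jar, 72 mm diameter, 110 mm high, on the bench. Bystander.
- pellet_die: Steel pellet die with its plunger, 60 mm diameter, 84 mm high, on the bench. Bystander; origin at its underside.
- spatula: Slim steel laboratory spatula, 170 mm long, lying on the bench; origin under its middle. Bystander.

How it is judged:
On the way, in this order (a step that is already met when the one before it is completed fails the run):
1. the turntable coasts by itself, untouched by the robot and turning faster than 0.2 rad/s, for about two seconds ((velocity of joint turntable above 0.2 rad/s or velocity of joint turntable below -0.2 rad/s) and contact force between each of the fingers, the arm and plate below 0.02 N), for 1.8 s.
2. a finger touches the plate while it is still turning (contact force between the fingers and plate above 0.1 N and (velocity of joint turntable above 0.05 rad/s or velocity of joint turntable below -0.05 rad/s)).
3. the plate stands still under the finger with the index mark at the pointer (contact force between the fingers and plate above 0.1 N and velocity of joint turntable between -0.05 and 0.05 rad/s and horizontal distance between mark and datum below 0.01 m), for 0.1 s.
At the end, for the whole second after the job is handed in: The turntable is at rest (below 0.03 rad/s) with the index mark within 10 mm of the datum point (about 4 degrees), and the loose holders, jars, die and spatula are within 15 mm of where they stood (horizontal distance between mark and datum below 0.01 m and velocity of joint turntable between -0.03 and 0.03 rad/s and distance of each of holder_a, holder_b, jar_a, jar_b, jar_c, pellet_die, spatula from where it was at the start of the episode below 0.015 m); the robot touches nothing.
It fails at once if a sample in the plate is touched (contact force between any of the fingers, the arm and samples above 0.3 N).
It fails at once if the clamp knob is touched (contact force between any of the fingers, the arm and clamp_knob above 0.3 N).
It fails at once if a loose thing on the bench or the instrument is pushed away or lifted by more than 15 mm (distance of any of holder_a, holder_b, jar_a, jar_b, jar_c, pellet_die, spatula from where it was at the start of the episode above 0.015 m).
It also fails if it takes over 54 s, if anything falls off the work surface, if the arm or the gripper's body presses on something with over 40 N, if the wrist force passes 120 N, or if a joint passes its speed limit or range.

## Robot

A 7-joint arm with a two-finger parallel gripper is mounted at the origin on the work surface. World frame = base frame: x ahead of the robot, y to its left, z up, the work surface at z = 0. Lengths are in m, angles in rad, forces in N, time in s.
With the tool pointing down it reaches from about 0.4 to 0.875 m from the base axis. Payload 4.4 kg.
Tool frame: the origin (TCP) lies at the very end of the fingers, on their centre line; the grasp point (between the pads) lies bot.hold_point_z behind it (bot.hold_point_z is the distance from the TCP to the grasp point, in m); z points along the fingers, y is the direction in which the jaws open and shut (so a half turn about z gives the same grasp; the last joint's range is limited). The gripper opens to 85 mm and grips with 20 to 120 N. Pads are 22 mm wide; open, the fingers measure 114 mm over their backs; the gripper's body (76 mm by 85 mm) begins 54 mm behind the grasp point. The pads swing forward as they close: fully open they stand 13 mm farther back than shut.
Start: joints at [-1.214, 0.628, 0.038, 1.517, -0.027, 0.996, -0.02], TCP at [0.267, 0.593, 0.231] pointing down, gripper open.
Joint ranges: [-3.06, 3.06], [-0.37, 2.12], [-1.25, 1.32], [0.18, 2.47], [-1.1, 4.24], [0.23, 1.98], [-2.94, 2.94]. Speed limits (rad/s): [2.57, 2.57, 3.14, 3.14, 3.14, 3.14, 3.14].

## Interface

Orientations are given as a unit quaternion [w, x, y, z].
In Python, from plant import bot, snapshot gives the robot as it stands.
- The arm moves only by the shell command python3 -m inch 'ROWS'. ROWS is JSON, one flat list of numbers, 7 for each row, row after row: the turn, a rotation vector about the world's x, y, z in rad, then the shift along the world's x, y, z in cm, then the finger opening in cm, from 0 to 8.54. In form: [ax, ay, az, dx, dy, dz, grip, ax, ay, az, dx, dy, dz, grip, ...]. A call has 1 to 5 rows; each row is the pose to reach, as a shift and turn from the pose commanded when the call began; what a row does not reach only later rows make up. A row lasts 1/12 s, in which the tool goes at most 41.7 mm and 7.16 degrees, less where a joint would pass 70% of its speed; a pose out of reach is approached as far as the arm can. A call with a gripper value outside its range is refused whole. The fingers move at their own pace and stop on an object; the grip force is fixed at half the most. Time passes only in rows, so rows that repeat a pose let the fingers close. It gives the time, the measured TCP pose, the force and the opening at its end, in the units of the state.
- bot.sense(): the state, without advancing time (a new reading comes with each control period).
- snapshot(name): name is "scene" or "top"; returns a dict with "image" (384x512x3 uint8, red, green, blue), "z_map" (384x512 float32, m along the optical axis (not along the pixel's ray), 0 where there is no reading), "intrinsics" (3x3 intrinsics, pixels), "T" (4x4, takes a point from camera to world coordinates). Camera axes: x right, y down, z forward; pixel columns grow to the right and rows downward; lengths in m; the calibration is good to about 2 mm. A picture is of the moment at which its call begins.
- bot.finish_job(): hands the job in, once; it reports no verdict.
The state is a dict: "clock": time; "joint_positions": joint angles; "joint_vel": joint speeds; "effort": joint torques, N m; "tool_pos": TCP position; "eef_rot": TCP orientation; "contact_force": force on the tool from outside, world axes, zero at the start; "moment": the same for the moment, N m; "width": finger opening in m.
Only numpy, scipy, OpenCV 4.12 (cv2) and the standard library are available. Lean on these libraries where they do the work, as an engineer would, in place of code of your own. Each camera call takes 0.05 s, during which the arm holds its last target. There are 200 camera calls.

## Working session

There is one attempt and no reset: what is moved stays moved. The work goes in short steps, Python scripts to look and compute and a shell command to move; the robot and the scene stay as the last step left them, time stands still between calls to the robot, and variables do not carry over. Pictures are saved under pics/ and viewed, about 8 in all and at most 12, crops included, and the job is handed in when it is done.

```bash
mkdir -p pics; ls; cat > h.py <<'E'
import numpy as np, cv2
from plant import bot, snapshot
def shot(n,f):
    s=snapshot(n); np.savez('pics/'+f+'.npz',**s); cv2.imwrite('pics/'+f+'.png',s['image'][...,::-1]); return s
def px(s,u,v,z=None):
    K,T=s['intrinsics'],s['T']; r=np.linalg.inv(K)@[u,v,1]
    if z is None: return (T@np.r_[r*s['z_map'][int(v),int(u)],1])[:3]
    d=T[:3,:3]@r; return T[:3,3]+d*(z-T[2,3])/d[2]
def proj(s,P):
    c=np.linalg.inv(s['T'])@np.r_[P,1]; q=s['intrinsics']@c[:3]; return q[:2]/q[2]
E
python3 - <<'E'
from h import *
a=shot('scene','s0');b=shot('top','t0')
cv2.imwrite('pics/t0b.png',cv2.resize(b['image'][...,::-1],(800,600)))
print(bot.sense(),a['T'],b['T'],b['intrinsics'],bot.hold_point_z)
E
```

```text
pics
{'clock': 0.1, 'joint_positions': array([-1.21378661,  0.6292609 ,  0.03845745,  1.51825952, -0.02699785,
        0.99628962, -0.01998608]), 'joint_vel': array([-2.36572230e-04, -1.54459323e-03,  1.54132805e-03, -1.30585999e-03,
       -1.82348059e-03,  6.29560058e-05,  4.01190920e-04]), 'effort': array([ 2.06958706e-03, -5.64530110e+01,  1.23013459e+00, -1.93975443e+01,
        1.12716664e-02,  5.38195105e-03,  1.12293330e-05]), 'tool_pos': array([0.26646335, 0.59226612, 0.23047927]), 'eef_rot': array([-1.65287104e-04,  2.09831163e-01,  9.77737266e-01, -8.33302257e-04]), 'contact_force': array([0.29723129, 0.82080306, 0.67545006]), 'moment': array([ 0.00927549, -0.02983551, -0.01854253]), 'width': 0.08535161604697557} [[-7.94584139e-01  4.62401819e-01 -3.93472495e-01  9.79682501e-01]
 [ 6.07153964e-01  6.04792623e-01 -5.15354195e-01  7.02738329e-01]
 [-3.31454785e-04 -6.48390655e-01 -7.61307723e-01  1.15416157e+00]
 [ 0.00000000e+00  0.00000000e+00  0.00000000e+00  1.00000000e+00]] [[-0.0103435  -0.99751533  0.06968632  0.36658408]
 [-0.99993258  0.01068601  0.00454398  0.00327731]
 [-0.00527735 -0.06963462 -0.9975586   1.40468839]
 [ 0.          0.          0.          1.        ]] [[379.45161324   0.         262.06091427]
 [  0.         379.45161324 189.40589443]
 [  0.           0.           1.        ]] 0.0187
```

View pics/t0b.png

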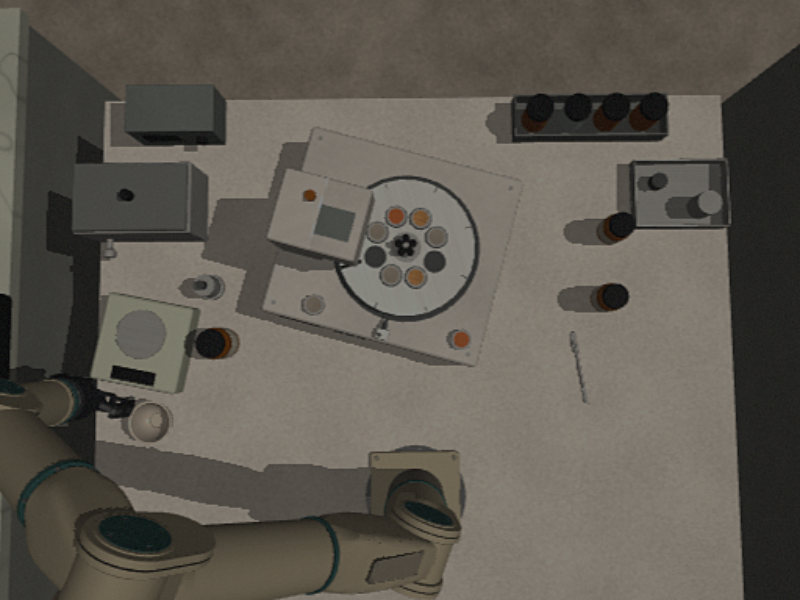

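View pics/s0.png

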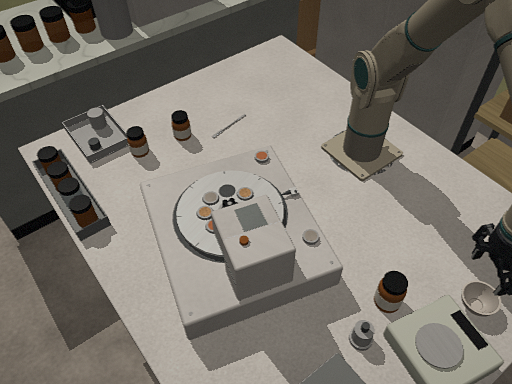

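```bash
python3 - <<'E'
from h import *
s=np.load('pics/t0.npz'); im=s['image']
c=im[105:245,165:340][...,::-1]; cv2.imwrite('pics/c0.png',cv2.resize(c,None,fx=4.5,fy=4.2857,interpolation=cv2.INTER_CUBIC))
for n,u,v,z in [('ctr',407,247,.125),('ptr',381,328,.12),('mark',350,262,.125)]: print(n,px(s,u*.64,v*.64,z))
# deck corners: screws
for u,v in [(318,140),(514,188),(468,358),(272,302)]: print(px(s,u*.64,v*.64,.108))
# plate top points by height
vv,uu=np.mgrid[105:245,165:340]; r=np.linalg.inv(s['intrinsics'])@np.stack([uu.ravel(),vv.ravel(),np.ones(uu.size)])
P=(s['T'][:3,:3]@(r*s['z_map'][105:245,165:340].ravel())).T+s['T'][:3,3]
m=(abs(P[:,2]-.125)<.004); print(m.sum(),np.median(P[m],0))
c,R=cv2.minEnclosingCircle((P[m][:,:2]).astype(np.float32)); print(c,R)
E
```

```text
ctr [0.56281051 0.01337742 0.125     ]
ptr [0.38744415 0.07146952 0.12      ]
mark [0.53132258 0.13759432 0.125     ]
[0.80876947 0.21002115 0.108     ]
[ 0.6947356  -0.22519196  0.108     ]
[ 0.32049228 -0.1167353   0.108     ]
[0.44708718 0.31085372 0.108     ]
4065 [5.40401216e-01 1.88678858e-04 1.25246225e-01]
(0.4965607821941376, 0.057993315160274506) 0.22846387326717377
```

View pics/c0.png

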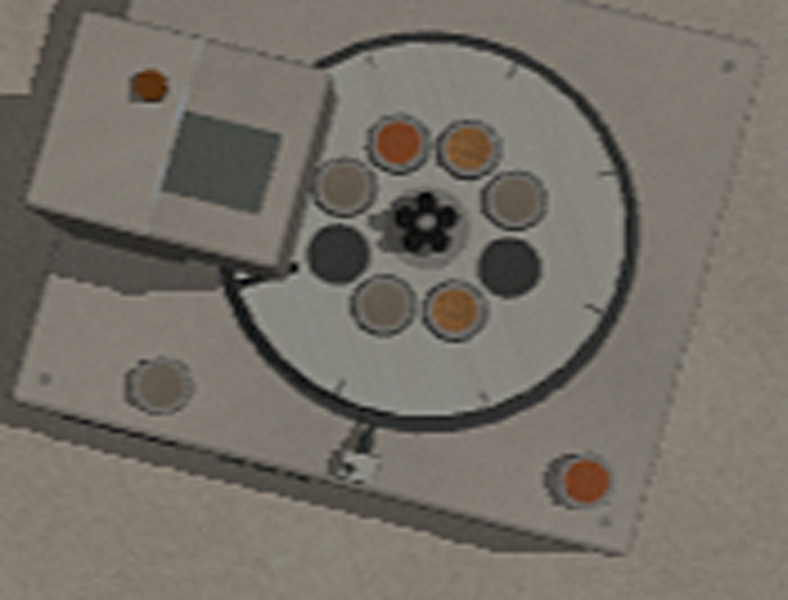

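```bash
python3 -m inch '[0,0,0,2,-4,4,0, 0,0,0,4,-8,8,0, 0,0,0,5,-12,10,0, 0,0,0,6.7,-15,10,0, 0,0,0,8.4,-18.5,10,0]'; python3 -m inch '[0,0,0,1.7,-3.5,0,0, 0,0,0,3.4,-7,0,0, 0,0,0,5.1,-10.5,0,0, 0,0,0,6.8,-14,0,0, 0,0,0,8.5,-17.5,0,0]'; python3 - <<'E'
from h import *
s=np.load('pics/t0.npz')
C=px(s,407*.64,247*.64,.15)
f=lambda u,v,z:px(s,165+u/4.5,105+v/4.2857,z)
for n,p in [('tip',f(370,428,.122)),('blk',f(358,465,.12)),('mark out',f(237,284,.125)),('mark in',f(297,267,.125))]:
    d=(p-C)[:2]; print(n,p,np.hypot(*d),np.degrees(np.arctan2(d[1],d[0])))
R=[f(x,y,.125) for x,y in [(430,40),(626,230),(425,420),(240,290),(590,330),(570,110)]]
A=np.array(R); M=np.c_[2*A[:,:2],np.ones(6)]; q=np.linalg.lstsq(M,(A[:,:2]**2).sum(1),rcond=None)[0]
print(C,q[:2],np.sqrt(q[2]+q[0]**2+q[1]**2))
E
```

```text
clock: 0.52
tool_pos: [0.3403, 0.4304, 0.3299]
eef_rot: [0.001, 0.209, 0.978, 0.002]
contact_force: [1.5, 0.5, -0.1]
width: 0.0254
clock: 0.93
tool_pos: [0.4251, 0.2538, 0.3278]
eef_rot: [-0.0, 0.21, 0.978, -0.0]
contact_force: [1.2, 0.4, -0.9]
width: 0.0003
tip [0.40434713 0.05981054 0.122     ] 0.16150791124633843 163.21870662004088
blk [0.37533449 0.06913517 0.12      ] 0.1919779965444451 163.05425549401525
mark out [0.51930621 0.15914217 0.125     ] 0.1512570583496089 105.20504719793436
mark in [0.53235867 0.11380638 0.125     ] 0.10408739228574448 104.81689805989181
[0.55897703 0.01318011 0.15      ] [0.56164557 0.01692148] 0.14954725469549124
```

```bash
python3 -m inch '[0,0,0,1.6,-3.5,0,0, 0,0,0,3.2,-7,0,0, 0,0,0,4.8,-10.5,0,0, 0,0,0,6.4,-14,0,0, 0,0,0,8,-17.5,0,0]'; python3 -m inch '[0,0,0,1.6,-3.5,0,0, 0,0,0,3.2,-7,-2,0, 0,0,0,4.8,-10.5,-5,0, 0,0,0,6.4,-14,-8,0, 0,0,0,7.7,-16.7,-11,0]';python3 -m inch '[0,0,0,0,0,-2,0, 0,0,0,0,0,-4,0, 0,0,0,0,0,-5,0, 0,0,0,0,0,-6,0]'; python3 - <<'E'
from h import *
a=shot('scene','s1');b=shot('top','t1')
cv2.imwrite('pics/both1.png',np.hstack([cv2.resize(a['image'][110:300,130:330],(400,380)),cv2.resize(b['image'][105:245,165:340],(400,320)) if 0 else cv2.resize(b['image'][100:290,165:365],(400,380))])[...,::-1])
print(bot.sense()['contact_force'],bot.sense()['tool_pos'])
E
```

```text
clock: 1.35
tool_pos: [0.505, 0.0789, 0.3278]
eef_rot: [-0.0, 0.21, 0.978, -0.0]
contact_force: [1.9, 0.4, -0.8]
width: 0.0001
clock: 1.77
tool_pos: [0.5774, -0.0775, 0.2285]
eef_rot: [0.001, 0.21, 0.978, -0.0]
contact_force: [0.2, -0.3, 1.3]
width: 0.0002
clock: 2.1
tool_pos: [0.5761, -0.0751, 0.168]
eef_rot: [-0.001, 0.21, 0.978, -0.0]
contact_force: [0.2, -0.3, 0.1]
width: -0.0003
[-0.43539266  0.66977446  0.38515438] [ 0.57581259 -0.07466366  0.16806878]
```

View pics/both1.png

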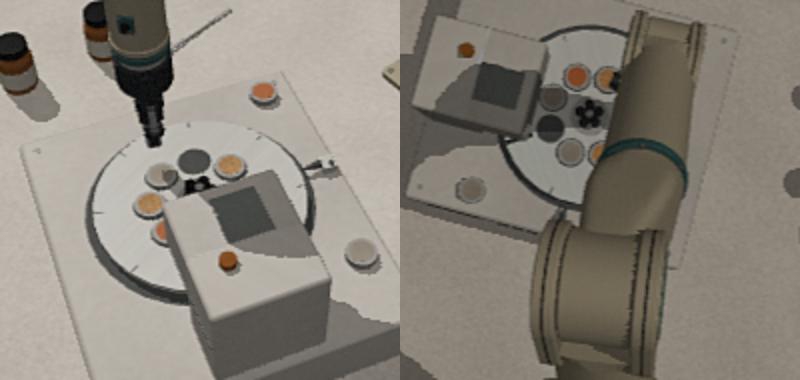

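```bash
cat >> h.py <<'E'
C=np.array([.561,.015]); HOME=163.3
def polar(s,r):
    th=np.arange(-180,180,.5); t=np.radians(th)[None]; r=np.asarray(r)[:,None]
    P=np.stack([C[0]+r*np.cos(t),C[1]+r*np.sin(t),np.full((r.size,th.size),.125),np.ones((r.size,th.size))],-1)
    q=P@np.linalg.inv(s['T']).T; z=q[...,2]; q=q[...,:3]@s['intrinsics'].T; m=(q[...,:2]/q[...,2:]).astype(np.float32)
    g=cv2.cvtColor(s['image'],cv2.COLOR_RGB2GRAY)
    val=cv2.remap(g,m[...,0],m[...,1],cv2.INTER_LINEAR).astype(float)
    ok=abs(cv2.remap(s['z_map'],m[...,0],m[...,1],cv2.INTER_NEAREST)-z)<.008
    return th,np.where(ok,val,np.nan),ok
def mark(s):
    th,v,ok=polar(s,np.arange(.105,.136,.003)); vis=ok.mean(0)>.9
    a=np.where(vis,np.nanmean(np.where(ok,v,200),0),200.); 
    k=np.ones(5)/5; b=np.convolve(np.r_[a[-2:],a,a[:2]],k,'valid'); i=int(b.argmin())
    w=np.arange(i-12,i+13)%a.size; wt=np.clip(np.median(a[vis])-25-a[w],0,None)*vis[w]
    d=(wt*np.arange(-12,13)).sum()/max(wt.sum(),1e-9)*.5
    return round((th[i]+d-HOME+180)%360-180,2),round(b[i]),round(np.median(a[vis])),int(vis.sum()/2)
E
python3 -m inch '[0,0,0,.7,-1.7,0,0, 0,0,0,1.5,-3.5,0,0, 0,0,0,1.5,-3.5,-1.5,0, 0,0,0,1.5,-3.5,-3,0, 0,0,0,1.5,-3.5,-3.7,0]'; python3 -m inch '[0,0,0,0,0,0,0]';python3 - <<'E'
from h import *
for n in 's0','s1','t0','t1': print(n,mark(np.load(f'pics/{n}.npz')))
print(bot.sense()['contact_force'],bot.sense()['tool_pos'])
E
```

```text
clock: 2.28
tool_pos: [0.577, -0.0749, 0.1698]
eef_rot: [0.0, 0.209, 0.978, 0.0]
contact_force: [-1.0, -0.5, 0.2]
width: 0.0001
s0 (np.float64(34.2), 173, 181, 215)
s1 (np.float64(34.7), 180, 189, 208)
t0 (np.float64(79.7), 125, 132, 281)
t1 (np.float64(170.7), 132, 143, 124)
[-1.01764357 -0.54093812  0.22606936] [ 0.5770175  -0.0748806   0.16976867]invalid input: not JSON, or not a number
```

```bash
python3 -m inch '[0,0,0,0.7,-1.7,0,0, 0,0,0,1.5,-3.5,0,0, 0,0,0,1.5,-3.5,-1.5,0, 0,0,0,1.5,-3.5,-3,0, 0,0,0,1.5,-3.5,-3.7,0]'; python3 -m inch '[0,0,0,0,0,0,0]'; python3 -c "
from h import *
d=bot.sense()['tool_pos'][:2]-C; print(bot.sense()['contact_force'],bot.sense()['tool_pos'],np.hypot(*d),np.degrees(np.arctan2(d[1],d[0])))"
```

```text
clock: 2.7
tool_pos: [0.5919, -0.1103, 0.1323]
eef_rot: [0.0, 0.21, 0.978, 0.0]
contact_force: [-1.2, 0.3, -0.7]
width: -0.0002
clock: 2.78
tool_pos: [0.5911, -0.1097, 0.1318]
eef_rot: [-0.001, 0.209, 0.978, 0.0]
contact_force: [-0.2, -0.1, 0.1]
width: -0.0
[-0.18180074 -0.13415117  0.11122677] [ 0.59114524 -0.1096801   0.131805  ] 0.12827260878943886 -76.40783604427277
```

Step down to contact.

```bash
for i in 1; do python3 -m inch '[0,0,0,0,0,-0.4,0, 0,0,0,0,0,-0.4,0]'; python3 -m inch '[0,0,0,0,0,-0.2,0, 0,0,0,0,0,-0.2,0]'; python3 -m inch '[0,0,0,0,0,-0.2,0, 0,0,0,0,0,-0.2,0]'; done | grep -E 'tool|force'
```

```text
tool_pos: [0.5921, -0.11, 0.1287]
contact_force: [0.7, -1.0, -0.3]
tool_pos: [0.5919, -0.1102, 0.1266]
contact_force: [-0.3, 0.4, -1.0]
tool_pos: [0.5926, -0.1102, 0.1251]
contact_force: [0.3, 0.5, 4.4]
```

```bash
python3 -m inch '[0,0,0,-0.6,-0.1,-0.1,0, 0,0,0,-1.9,-0.3,-0.1,0, 0,0,0,-3.4,-0.35,-0.1,0, 0,0,0,-4.9,-0.2,0,0, 0,0,0,-6.4,0.1,1.5,0]'; python3 -m inch '[0,0,0,0,0,0.5,0, 0,0,0,0,0,0.5,0]'; cat > look.py <<'E'
from h import *
import sys
t=bot.sense()['clock']; s=shot('scene',sys.argv[1]); print(t,mark(s))
E
python3 look.py a1;  python3 -m inch '[0,0,0,0,0,0,0,0,0,0,0,0,0,0,0,0,0,0,0,0,0]' | grep clock; python3 look.py a2
```

```text
clock: 3.7
tool_pos: [0.5255, -0.1093, 0.1378]
eef_rot: [-0.002, 0.21, 0.978, -0.0]
contact_force: [0.5, -0.3, 0.8]
width: -0.0003
clock: 3.87
tool_pos: [0.5286, -0.1096, 0.1456]
eef_rot: [0.002, 0.21, 0.978, 0.0]
contact_force: [0.8, 0.0, 0.4]
width: -0.0005
3.8667 (np.float64(88.78), 154, 190, 216)
clock: 4.17
4.1667 (np.float64(89.86), 149, 189, 218)
```

```bash
python3 -m inch '[0,0,0,0,0,0,0,0,0,0,0,0,0,0,0,0,0,0,0,0,0]' | grep clock; python3 look.py a3; python3 -c "
import cv2,numpy as np
cv2.imwrite('pics/a123.png',np.hstack([cv2.resize(cv2.imread(f'pics/a{i}.png')[140:270,150:300],(390,338)) for i in (2,3)]))"
```

```text
clock: 4.47
4.4667 (np.float64(-149.02), 37, 189, 219)
```

View pics/a123.png

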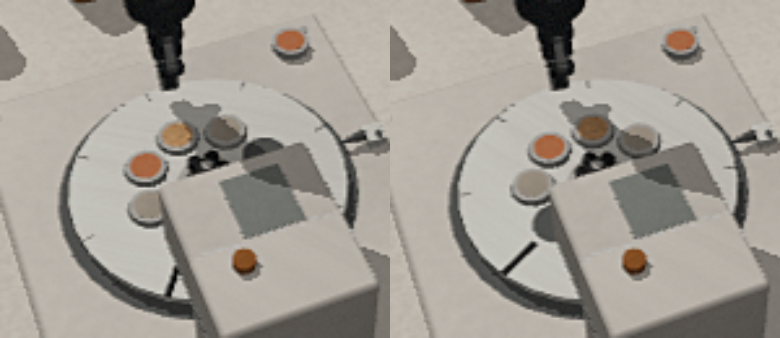

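```bash
python3 -m inch '[0,0,0,0,0,0,0,0,0,0,0,0,0,0,0,0,0,0,0,0,0]' | grep clock; python3 look.py a4;python3 -m inch '[0,0,0,0,0,0,0,0,0,0,0,0,0,0]' | grep clock; python3 look.py a5; python3 -c "
from h import *
print(bot.sense()['tool_pos'])"
```

```text
clock: 4.77
4.7667 (np.float64(-172.08), 38, 190, 210)
clock: 4.98
4.9833 (np.float64(171.92), 36, 190, 212)
[ 0.52768381 -0.10928706  0.14425993]
```

```bash
python3 -m inch '[0,0,0,0,0,-0.7,0,0,0,0,0,0,-1.4,0,0,0,0,0,0,-1.4,0,0,0,0,0,0,-1.4,0,0,0,0,0,0,-1.4,0]'; python3 look.py a6;python3 -m inch '[0,0,0,0,0,0,0,0,0,0,0,0,0,0,0,0,0,0,0,0,0,0,0,0,0,0,0,0]' | grep clock; python3 look.py a7;python3 -m inch '[0,0,0,0,0,0,0,0,0,0,0,0,0,0,0,0,0,0,0,0,0,0,0,0,0,0,0,0]' | grep clock; python3 look.py a8; python3 -c "
from h import *
print(bot.sense()['tool_pos'],bot.sense()['contact_force'])"
```

```text
clock: 5.45
tool_pos: [0.5275, -0.1093, 0.13]
eef_rot: [-0.0, 0.21, 0.978, -0.0]
contact_force: [0.0, -0.4, 0.1]
width: -0.0
5.45 (np.float64(139.05), 39, 190, 205)
clock: 5.83
5.8333 (np.float64(113.69), 33, 190, 208)
clock: 6.22
6.2167 (np.float64(85.77), 133, 189, 205)
[ 0.5276613  -0.10931793  0.13023405] [ 0.78177771  0.10822492 -0.20206714]
```

```bash
python3 -m inch '[0,0,0,0,0,-0.2,0,0,0,0,0,0,-0.2,0,0,0,0,0,0,-0.2,0,0,0,0,0,0,-0.2,0]'|grep clock; python3 look.py a9;python3 -m inch '[0,0,0,0,0,0,0,0,0,0,0,0,0,0,0,0,0,0,0,0,0]' | grep clock; python3 look.py a10;python3 - <<'E'
from h import *
d=np.load
for i in (8,9,10): print(i,mark(np.load(f'pics/a{i}.npz')))
print(bot.sense()['tool_pos'],bot.sense()['contact_force'])
E
```

```text
clock: 6.6
6.6 (np.float64(67.61), 111, 189, 208)
clock: 6.9
6.9 (np.float64(49.52), 45, 189, 210)
8 (np.float64(85.77), 133, 189, 205)
9 (np.float64(67.61), 111, 189, 208)
10 (np.float64(49.52), 45, 189, 210)
[ 0.52766324 -0.1093079   0.12826282] [ 0.46259292  0.34898188 -0.36261662]
```

```bash
python3 -m inch '[0,0,0,0,0,0,0,0,0,0,0,0,0,0,0,0,0,0,0,0,0]' | grep clock; python3 -m inch '[0,0,0,0,0,0,0,0,0,0,0,0,0,0,0,0,0,0,0,0,0]' | grep clock; python3 look.py a11;python3 - <<'E'
from h import *
t=np.array([4.467,4.767,4.983,5.45,5.833,6.9]);y=[210.98,187.92,171.92,139.05,113.69,49.52]
s=np.load('pics/a11.npz'); m=mark(s)[0]; 
for T,Y in ((t,y),(np.r_[t,bot.sense()['clock']-.05],np.r_[y,m])):
    p=np.polyfit(T-7.5,Y,2); print(p,Y-np.polyval(p,T-7.5),np.roots(p)+7.5)
print(bot.sense()['clock'])
E
```

```text
clock: 7.2
clock: 7.45
7.45 (np.float64(20.38), 33, 189, 207)
[  4.63695019 -49.44955341  18.21785228] [ 0.1259347  -0.07820284 -0.13879778 -0.02621997  0.15417229 -0.0368864 ] [17.78213699  7.8821038 ]
[  4.56382836 -49.74857168  17.94850451] [ 0.16101434 -0.07990386 -0.15883102 -0.06256513  0.12825408  0.07937427
 -0.06734267] [18.02703486  7.87358799]
7.5
```

```bash
python3 -m inch '[0,0,0,0,0,0,0, 0,0,0,0,0,0,0, 0,0,0,0,0,0,0, 0,0,0,0,0,-0.5,0, 0,0,0,0,0,-0.5,0]'; python3 look.py b1; python3 -m inch '[0,0,0,0,0,0,0,0,0,0,0,0,0,0]'; python3 look.py b2; python3 -c "
import cv2
cv2.imwrite('pics/b2c.png',cv2.resize(cv2.imread('pics/b2.png')[140:270,190:340],(780,600),interpolation=2))"
```

```text
clock: 7.92
tool_pos: [0.5304, -0.1101, 0.125]
eef_rot: [0.003, 0.21, 0.978, 0.0]
contact_force: [0.1, -0.5, 14.7]
width: 0.0
7.9167 (np.float64(85.61), 135, 189, 203)
clock: 8.13
tool_pos: [0.5301, -0.11, 0.1251]
eef_rot: [0.003, 0.21, 0.978, 0.0]
contact_force: [-0.9, -1.4, 14.1]
width: -0.0003
8.1333 (np.float64(76.75), 145, 188, 207)
```

View pics/b2c.png

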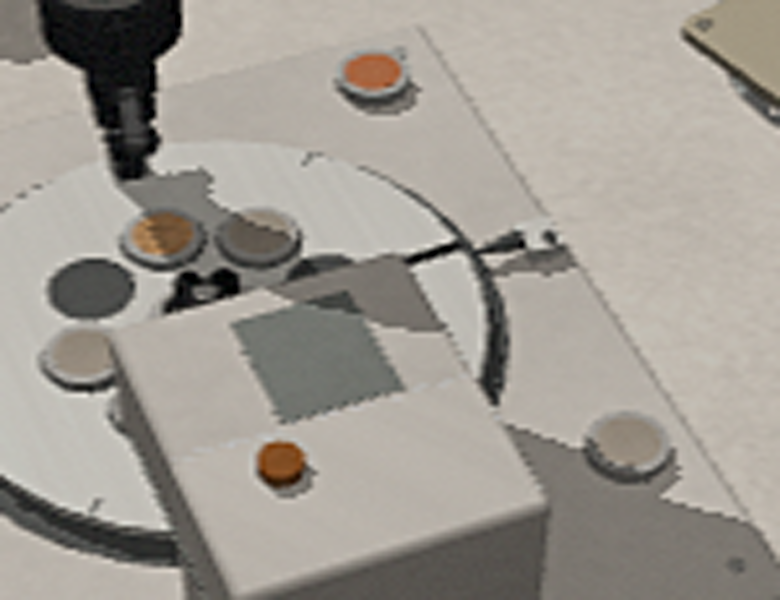

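The mark (inner visible end about (412,262), outer end about (458,243)) stands close to the pointer tip at about (478,247). I'll measure the offset before lifting.

```bash
python3 - <<'E'
from h import *
for n in 'b1','b2':
    s=np.load(f'pics/{n}.npz'); th,v,ok=polar(s,np.arange(.132,.1461,.002))
    rel=(th-HOME+180)%360-180
    w=abs(rel)<14; d=np.clip(130-np.nan_to_num(v[:,w],nan=255),0,None)
    print(n,[(round((r*rel[w]).sum()/r.sum(),1) if r.sum() else None) for r in d])
s=np.load('pics/b2.npz')
for P in [(.561,.015)]:
  for R,dz in ((.104,.125),(.146,.125),(.154,.122),(.185,.12)):
    a=np.radians(HOME); q=proj(s,[C[0]+R*np.cos(a),C[1]+R*np.sin(a),dz]); print(R,(q-[190,140])*[5.2,600/130])
o=lambda u,v,z:px(s,190+u/5.2,140+v*130/600,z)
for n,u,v,z in (('min',412,262,.125),('mout',456,244,.125),('tip',480,247,.12),('cone',520,240,.12)):
    p=o(u,v,z); e=p[:2]-C; print(n,p,np.hypot(*e),np.degrees(np.arctan2(e[1],e[0]))-HOME)
E
```

```text
b1 [np.float64(3.5), np.float64(3.6), np.float64(3.7), np.float64(3.6), np.float64(3.4), np.float64(3.1), np.float64(3.6), np.float64(3.8)]
b2 [np.float64(3.5), np.float64(3.4), np.float64(3.4), np.float64(3.5), np.float64(3.4), np.float64(3.3), np.float64(3.4), np.float64(3.1)]
0.104 [391.24390634 271.75223684]
0.146 [462.14674625 253.26131893]
0.154 [475.35512726 252.83792314]
0.185 [526.63202897 241.44730409]
min [0.44752494 0.04566101 0.125     ] 0.11754440459070076 1.579723174706345
mout [0.41915278 0.04902563 0.125     ] 0.14587110252650368 3.211027044386327
tip [0.40734653 0.05588163 0.12      ] 0.1589990473010028 1.8008358460095621
cone [0.38598376 0.06499914 0.12      ] 0.1820181279482754 0.75626743884132
```

```bash
python3 -m inch '[0,0,0,-0.1,0.02,0,0, 0,0,0,-0.25,0.06,0,0, 0,0,0,-0.4,0.1,0,0, 0,0,0,-0.5,0.12,0,0, 0,0,0,-0.5,0.12,0,0]'; python3 -m inch '[0,0,0,0,0,0,0,0,0,0,0,0,0,0,0,0,0,0,0,0,0]'; python3 look.py b3; python3 - <<'E'
from h import *
s=np.load('pics/b3.npz'); g=lambda r,z=.125:polar(s,r)
th,v,ok=polar(s,np.arange(.130,.1461,.002)); rel=(th-HOME+180)%360-180; w=abs(rel)<14
d=np.clip(130-np.nan_to_num(v[:,w],nan=255),0,None); print([round((r*rel[w]).sum()/max(r.sum(),1e-9),1) for r in d])
cv2.imwrite('pics/b3c.png',cv2.resize(s['image'][170:220,250:315][...,::-1],(780,600),interpolation=cv2.INTER_CUBIC))
E
```

```text
clock: 8.6
tool_pos: [0.5249, -0.1085, 0.125]
eef_rot: [0.003, 0.21, 0.978, 0.0]
contact_force: [-0.1, -0.6, 13.7]
width: -0.0
clock: 8.85
tool_pos: [0.5252, -0.1086, 0.125]
eef_rot: [0.003, 0.21, 0.978, 0.0]
contact_force: [-0.1, 0.3, 13.1]
width: 0.0004
8.85 (np.float64(83.73), 127, 189, 207)
[np.float64(1.3), np.float64(1.2), np.float64(1.1), np.float64(1.1), np.float64(1.2), np.float64(1.2), np.float64(1.2), np.float64(1.1), np.float64(1.0)]
```

View pics/b3c.png

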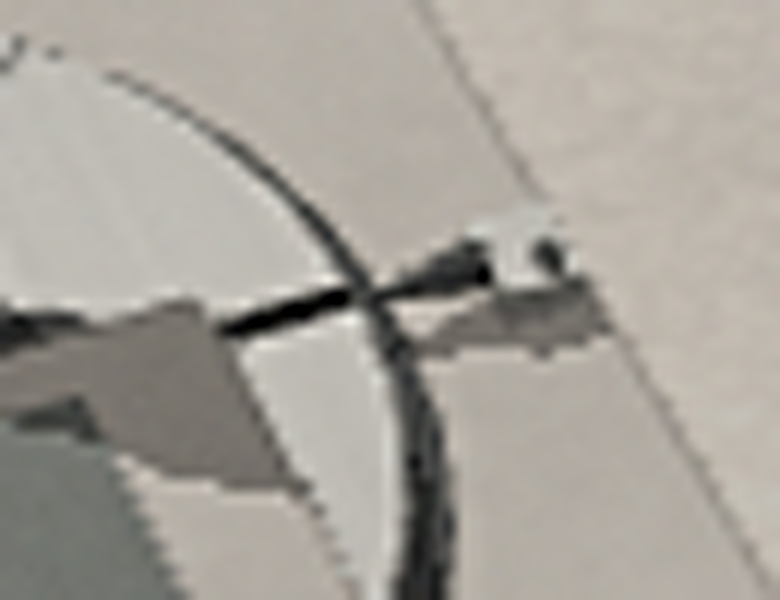

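The mark line, from (230,328) to (350,295), now runs straight into the pointer tip at about (385,288) and along the cone axis. I'll lift straight up.

```bash
python3 -m inch '[0,0,0,0,0,0.5,0, 0,0,0,0,0,2,0, 0,0,0,0,0,5,0, 0,0,0,0,0,8,0, 0,0,0,0,0,8,0]'; python3 -m inch '[0,0,0,0,0,0,0,0,0,0,0,0,0,0,0,0,0,0,0,0,0]'; python3 look.py e1; python3 -m inch '[0,0,0,0,0,0,0,0,0,0,0,0,0,0,0,0,0,0,0,0,0]'|grep force; python3 look.py e2; python3 - <<'E'
from h import *
for n in ('e1','e2'):
    s=np.load(f'pics/{n}.npz')
    th,v,ok=polar(s,np.arange(.130,.1461,.002)); rel=(th-HOME+180)%360-180; w=abs(rel)<14
    d=np.clip(130-np.nan_to_num(v[:,w],nan=255),0,None); print([round((r*rel[w]).sum()/max(r.sum(),1e-9),1) for r in d])
cv2.imwrite('pics/e2c.png',cv2.resize(s['image'],(800,600))[...,::-1])
E
```

```text
clock: 9.32
tool_pos: [0.5257, -0.109, 0.2079]
eef_rot: [0.004, 0.21, 0.978, 0.0]
contact_force: [1.7, -0.4, 0.0]
width: -0.0001
clock: 9.57
tool_pos: [0.5217, -0.1079, 0.2021]
eef_rot: [-0.001, 0.21, 0.978, -0.0]
contact_force: [0.2, -0.3, -1.0]
width: -0.0001
9.5667 (np.float64(89.2), 183, 187, 215)
contact_force: [-0.5, 0.3, 0.1]
9.8667 (np.float64(89.7), 183, 187, 211)
[np.float64(-1.1), np.float64(-1.2), np.float64(-1.0), np.float64(-1.0), np.float64(-1.2), np.float64(-1.2), np.float64(-1.2), np.float64(-1.3), np.float64(-1.0)]
[np.float64(-1.1), np.float64(-1.2), np.float64(-1.1), np.float64(-1.1), np.float64(-1.2), np.float64(-1.2), np.float64(-1.1), np.float64(-1.2), np.float64(-1.0)]
```

View pics/e2c.png

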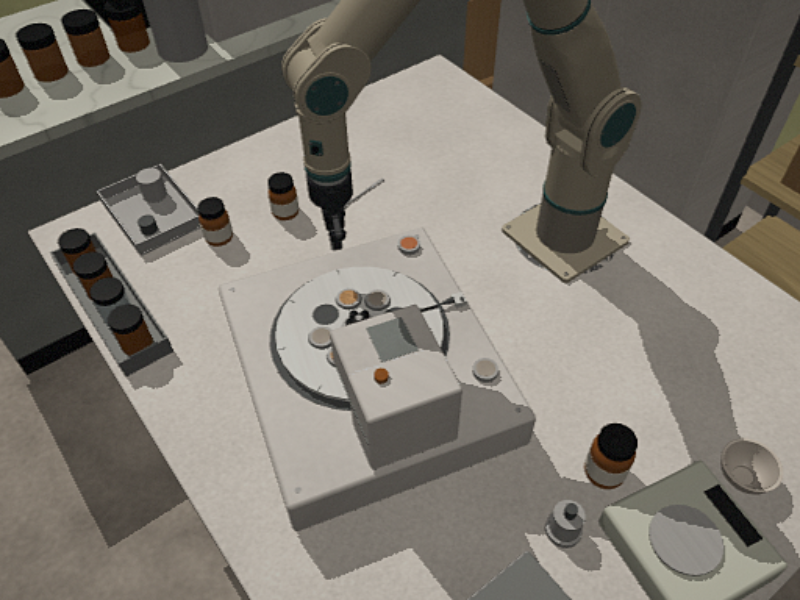

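```bash
python3 - <<'E'
from h import *
s=np.load('pics/e2.npz')
im=cv2.resize(s['image'][175:210,260:305][...,::-1],(765,595),interpolation=cv2.INTER_CUBIC)
cv2.imwrite('pics/e2d.png',im)
b=shot('top','te')
th,v,ok=polar(b,np.arange(.106,.1461,.003)); rel=(th-HOME+180)%360-180; w=abs(rel)<14
d=np.clip(90-np.nan_to_num(v[:,w],nan=255),0,None); print([round((r*rel[w]).sum()/max(r.sum(),1e-9),1) for r in d], ok[:,w].mean())
E
```

```text
[np.float64(-3.4), np.float64(-3.6), np.float64(-3.1), np.float64(-3.1), np.float64(-3.4), np.float64(-3.3), np.float64(-3.0), np.float64(-3.0), np.float64(-2.9), np.float64(-2.9), np.float64(-2.9), np.float64(-3.0), np.float64(-2.9), np.float64(-2.9)] 0.9948979591836735
```

View pics/e2d.png

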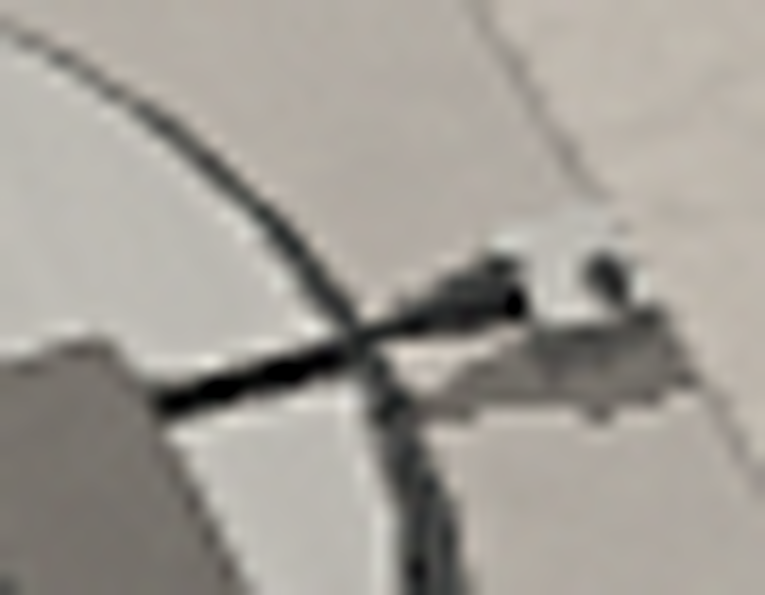

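Lifting let the pressed finger spring back and turned the plate about 2.3° clockwise. Both cameras now put the mark 2 to 3.5° past home, so I'll make a light finger correction.

```bash
python3 -m inch '[0,0,0,0,0,-3,0, 0,0,0,0,0,-6,0, 0,0,0,0,0,-7.1,0, 0,0,0,0,0,-7.1,0, 0,0,0,0,0,-7.1,0]'|grep -E 'tool|force'; python3 -m inch '[0,0,0,0,0,-0.3,0, 0,0,0,0,0,-0.5,0, 0,0,0,0,0,-0.6,0, 0,0,0,0,0,-0.6,0]'|grep -E 'tool|force'; python3 -c "
from h import *
shot('top','tf');print(bot.sense()['contact_force'])"
```

```text
tool_pos: [0.5225, -0.1082, 0.1319]
contact_force: [0.6, 0.4, 0.3]
tool_pos: [0.523, -0.1081, 0.1267]
contact_force: [0.1, 0.3, 0.3]
[0.44183346 0.17440169 1.45698186]
```

```bash
cat > m.py <<'E'
from h import *
import sys
def m(n,cam,thr):
    s=shot(cam,n); th,v,ok=polar(s,np.arange(.130,.1461,.002)); rel=(th-HOME+180)%360-180; w=abs(rel)<14
    d=np.clip(thr-np.nan_to_num(v[:,w],nan=255),0,None); print(cam,np.median([(r*rel[w]).sum()/max(r.sum(),1e-9) for r in d]))
m(sys.argv[1]+'s','scene',130); m(sys.argv[1]+'t','top',90)
E
python3 -m inch '[0,0,0,0,0,-0.2,0, 0,0,0,0,0,-0.3,0, 0,0,0,0,0,-0.3,0]'|grep -E 'tool|force'; python3 m.py f1; python3 -m inch '[0,0,0,0.1,-0.02,0,0, 0,0,0,0.25,-0.06,0,0, 0,0,0,0.4,-0.1,0,0, 0,0,0,0.53,-0.13,0,0, 0,0,0,0.53,-0.13,0,0]'|grep -E 'tool|force'; python3 m.py f2
```

```text
tool_pos: [0.5249, -0.1087, 0.125]
contact_force: [0.9, -0.6, 12.2]
scene -0.34104477611941436
top -2.157976653696509
tool_pos: [0.5302, -0.1102, 0.1251]
contact_force: [-0.1, -0.6, 11.3]
scene 2.055960264900651
top 0.2031847133757848
```

```bash
python3 -m inch '[0,0,0,0.1,-0.02,0,0, 0,0,0,0.2,-0.05,0,0, 0,0,0,0.2,-0.05,0,0]'|grep -E 'force'; python3 m.py f3;  python3 -m inch '[0,0,0,0,0,0.5,0, 0,0,0,0,0,2,0, 0,0,0,0,0,5,0, 0,0,0,0,0,8,0, 0,0,0,0,0,8,0]'|grep -E 'force';  python3 -m inch '[0,0,0,0,0,0,0,0,0,0,0,0,0,0,0,0,0,0,0,0,0]'|grep -E 'force|clock'; python3 m.py f4
python3 - <<'E'
from h import *
# pointer direction, block+cone: home line on both cameras projected for offsets, and bystander displacement vs s0
a=cv2.resize(np.load('pics/f4s.npz')['image'][175:210,260:305],(390,303),interpolation=2)
b=cv2.resize(np.load('pics/f4t.npz')['image'][185:225,225:265],(390,303),interpolation=2)
cv2.imwrite('pics/f4c.png',np.hstack([a,b])[...,::-1])
E
```

```text
contact_force: [-1.0, -0.8, 11.6]
scene 2.9944881889763666
top 1.1227799227799113
contact_force: [0.9, -0.0, 0.3]
clock: 12.65
contact_force: [-0.5, -0.6, 0.2]
scene 0.8544943820224605
top -0.9900000000000113
```

View pics/f4c.png

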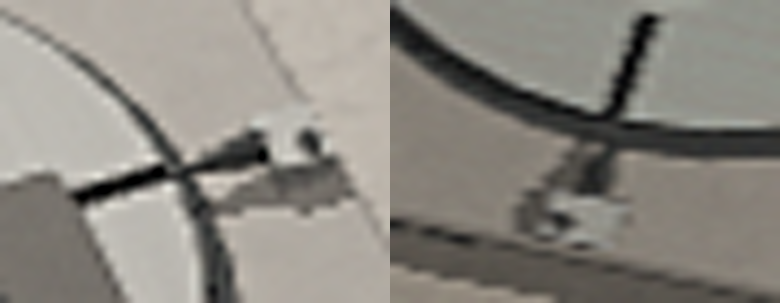

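```bash
python3 m.py g1; python3 -c "
from h import *
print(bot.sense()['contact_force'],bot.sense()['tool_pos'],bot.finish_job())"
```

```text
scene 0.8494360902255526
top -0.9924603174603288
the job is handed in; nothing more can be done
[-0.09781429  0.00338442 -0.46780199] [ 0.52939734 -0.10978987  0.20234004] None
```

I flicked the turntable clockwise with a fingertip on the rim. It coasted untouched for about 4 s, slowing from about 1.3 to 0.8 rad/s. I then braked it on the rim, and it came to rest about 2 to 3° short of home. I nudged it onto the pointer under the same finger and handed the job in at about 13 s of the 54 s.

**Lift disturbed it once:** the first lift turned the plate about 2.3° past home, because the pressed finger sprang back. I touched the rim again, corrected it allowing for that spring-back, and lifted clear.

**Last checks:**
- **Mark position:** the two cameras disagreed. Relative to my estimated home direction, one read +0.85° and the other −1.0°. I put the mark within about 1 to 1.5° of home (limit about 4°), and in the pictures it lines up with the pointer.
- **At rest:** the angle did not change between the last two looks, and the finger is about 77 mm above the plate with no contact force.
- **Bystanders:** the arm did not go near the jars, die, spatula or loose holders, and they looked in place in the overview picture after the first lift. I did not measure their positions.

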